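Drift the old bushes out of a knock-out block and set the tally

ROBOT

A 6-joint arm with a two-finger parallel gripper is mounted at the origin on a cart in front of the work surface, level with it; the furniture and walls round the work are solid. World frame = base frame: x ahead of the robot, y to its left, z up, the work surface at z = 0. Lengths are in m, angles in rad, forces in N, time in s.
With the tool pointing down it reaches from about 0.3 to 0.85 m from the base axis. Payload 4.2 kg.
Tool frame: the origin (TCP) lies at the very end of the fingers, on their centre line; the grasp point (between the pads) lies 19 mm behind it; z points along the fingers, y is the line along which they close (so a half turn about z gives the same grasp; the last joint's range is limited). The gripper opens to 91 mm and grips with 3 to 60 N. Pads are 32 mm wide; open, the fingers measure 118 mm over their backs; the gripper's body (76 mm by 178 mm) begins 60 mm behind the grasp point.
Start: joints at [1.266, 0.32, 1.565, -0, 1.257, -0.02], TCP at [0.162, 0.552, 0.214] pointing down, gripper open.
Joint ranges: [-3.11, 3.11], [-0.84, 2.01], [0.21, 2.61], [-1.34, 4.49], [0.05, 2.63], [-2.56, 2.56]. Speed limits (rad/s): [2.57, 2.57, 3.14, 3.14, 3.14, 3.14].

INTERFACE

Orientations are given as a unit quaternion [w, x, y, z].
In Python, from cell import get_obs, vision, job gives the robot as it stands.
- The arm moves only by the tool apply_moves, never from a script. Its argument "motion" is a list of rows, each an object with "travel": the shift along the world's x, y, z in mm, a list of three; "rotation": the turn, a rotation vector about the world's x, y, z in degrees, a list of three; "fingers": the finger opening in mm, from 0 to 91.2. In form: [{"travel": [x, y, z], "rotation": [ax, ay, az], "fingers": fingers}, ...]. A call has 1 to 8 rows; each row is the pose to reach, as a shift and turn from the pose commanded when the call began; what a row does not reach only later rows make up. A row lasts 1/12 s, in which the tool goes at most 41.7 mm and 7.16 degrees, less where a joint would pass 70% of its speed; a pose out of reach is approached as far as the arm can. A call with a gripper value outside its range is refused whole. The fingers move at their own pace and stop on an object; "newtons" is the grip in N (left out, the last holds). Time passes only in rows, so rows that repeat a pose let the fingers close. It gives the time, the measured TCP pose, the force, the opening and the grip force at its end, in the units of the state.
- get_obs(): the state, without advancing time (a new reading comes with each control period).
- vision.grab_frame(name): name is "scene" or "top" or "wrist"; returns a dict with "frame" (480x640x3 uint8, blue, green, red), "camera_matrix" (3x3 intrinsics, pixels), "dist" ([k1, k2, p1, p2, k3] as OpenCV has them; the pictures are not rectified), "R" (3x3) and "t" (3): a world point X has camera coordinates R X + t. Camera axes: x right, y down, z forward; pixel columns grow to the right and rows downward; lengths in m; the calibration is good to about 2 mm. A picture is of the moment at which its call begins. There is no depth.
- job.sign_off(): hands the job in; it is judged then, once.
The state is a dict: "clock": time; "q": joint angles; "qvel": joint speeds; "effort": joint torques, N m; "tool_pos": TCP position; "orientation": TCP orientation; "ft_force": force on the tool from outside, world axes, zero at the start; "moment": the same for the moment, N m; "finger_gap": finger opening in m; "grasp_force": force on a finger pad.
Only numpy, scipy, OpenCV 4.12 (cv2) and the standard library are available. Lean on these libraries where they do the work, as an engineer would, in place of code of your own. Each camera call takes 0.05 s, during which the arm holds its last target. There are 200 camera calls.

TASK

Slide the catch tray along its guides until it is fully home behind the knock-out block, then take the drift from its rest and push every bush that is still in the block out through the back, so that it drops into the tray; do not pull bushes out at the front. With all of them in it, slide the tray out to the right again as far as it goes, ready for unloading; lay the drift back in the two saddles of its rest, and turn the tally counter until the number of bushes you drove out (2, 3 or 4) stands centred in its window; the magnet square on the table is left alone.

Things in the scene. Friction and masses are not known exactly. Their poses are not given: they have to be found in the camera images.
- knockout_block: fixed steel block 216 mm wide (y), 44 mm deep (x), on a foot; origin on the table top under its middle; x points out of its back (the way the bushes are driven, away from the robot), y to its left, z up. The block itself spans z 30 to 92 mm and x -22 to +22 mm and overhangs the tray behind its foot. Four level bores, 41 mm wide, run through it along x at y = +78, +26, -26, -78 mm, axes 61 mm above the table
- bore0 (a point): centre of the front mouth of bore 0 (+78 mm along the block's y; bore 0 is the leftmost); axes as the block's, the bore runs 44 mm along +x
- bore1 (a point): centre of the front mouth of bore 1 (+26 mm along the block's y; bore 0 is the leftmost); axes as the block's, the bore runs 44 mm along +x
- bore2 (a point): centre of the front mouth of bore 2 (-26 mm along the block's y; bore 0 is the leftmost); axes as the block's, the bore runs 44 mm along +x
- bore3 (a point): centre of the front mouth of bore 3 (-78 mm along the block's y; bore 0 is the leftmost); axes as the block's, the bore runs 44 mm along +x
- bush0_mid (a point): middle of the bush that starts in bore 0 (absent in some starts, the bore is then empty): plain brown steel bush, 38 mm across, 58 mm long, 0.36 kg, closed to the drift; its own y axis is the bush's axis; it starts lying loose in the bore, sticking out 3 to 11 mm at the front
- bush1_mid (a point): middle of the bush that starts in bore 1 (absent in some starts, the bore is then empty): plain brown steel bush, 38 mm across, 58 mm long, 0.36 kg, closed to the drift; its own y axis is the bush's axis; it starts lying loose in the bore, sticking out 3 to 11 mm at the front
- bush2_mid (a point): middle of the bush that starts in bore 2 (absent in some starts, the bore is then empty): plain brown steel bush, 38 mm across, 58 mm long, 0.36 kg, closed to the drift; its own y axis is the bush's axis; it starts lying loose in the bore, sticking out 3 to 11 mm at the front
- bush3_mid (a point): middle of the bush that starts in bore 3 (absent in some starts, the bore is then empty): plain brown steel bush, 38 mm across, 58 mm long, 0.36 kg, closed to the drift; its own y axis is the bush's axis; it starts lying loose in the bore, sticking out 3 to 11 mm at the front
- catch_tray (a joint): slide of the aluminium catch tray in m: 0 is fully home (against its stop, one bay behind each bore), growing as it stands out to the block's right (block -y), fully out at 0.07; moves with about 2 N and stays where it is left
- tray_floor (a point): centre of the tray's floor (top face of it), axes as the block's: four bays side by side, inside 138 mm (x) by 220 mm (y), walls and dividers 16 mm above the floor; at home 72 mm behind and level with the block's middle, floor 6 mm above the table
- tray_knob (a point): the tray's upright black knob, 20 mm across: middle of its grip, 46 mm above the table (knob from 26 to 62 mm), 29 mm beyond the tray's right end; pinch it from above, fingers ahead of and behind it
- drift: steel drift, 0.4 kg, 172 mm long; origin on its axis in the middle of the square shank (26 x 26 mm, 84 mm long), where it balances; x points to the nose, a round rod of 24 mm that reaches from 42 to 114 mm; behind the shank a round head of 25 mm down to -58 mm. Grip the shank across, from above
- drift_rest: fixed tool rest, origin on the table under its middle; two saddles, from x = -74 to -28 mm and from +28 to +74 mm, with a flat floor 36 mm above the table, slot 33 mm wide with flared horns up to 60 mm high; the drift lies in both along x, its axis 49 mm above the table, with free room to grip between the saddles
- counter: fixed grey tally counter, 100 x 100 mm, cover at 42 mm height, origin on the table under its middle; a small window (20 mm) in the cover on the side towards its -x shows one number of the drum
- counter_drum (a joint): angle of the counter's drum in rad: number n (0 to 7) stands centred in the window at n x 0.785 (n x 45 degrees); grows anticlockwise seen from above, stops at 0 and 5.50; turns with about 0.06 N m and stays where it is left
- counter_knob (a point): middle of the grip of the drum's knob, on the drum's axis, 61 mm above the table: a black bar 52 mm long (along its own x), 16 mm thick (y), 26 mm high, turning with the drum
- weld_square: loose magnet square, a flat triangle 85 x 85 x 17 mm, lying on the table; origin under its middle; not part of the job
Things that resemble listed ones, but are neither listed nor needed, are in the scene too. There is more than one size of the drift; the one meant has the size given above.

How it is judged:
On the way, in this order (a step that is already met when the one before it is completed fails the run):
1. the tray is fully home while every bush is still in the block (value of joint catch_tray below 0.005 m and x of each of bush0_mid, bush1_mid, bush2_mid, bush3_mid in the frame of knockout_block below 0.012 m), for 0.2 s.
2. every bush that was in the block has dropped out at the back into the tray, which is still home (value of joint catch_tray below 0.005 m and x of bush0_mid in the frame of tray_floor between -0.07 and 0.07 m and y of bush0_mid in the frame of tray_floor between -0.112 and 0.112 m and z of each of bush0_mid, bush1_mid, bush2_mid, bush3_mid in the frame of tray_floor below 0.036 m and x of each of bush0_mid, bush1_mid, bush2_mid, bush3_mid in the frame of knockout_block above 0.03 m and x of bush1_mid in the frame of tray_floor between -0.07 and 0.07 m and y of bush1_mid in the frame of tray_floor between -0.112 and 0.112 m and x of bush2_mid in the frame of tray_floor between -0.07 and 0.07 m and y of bush2_mid in the frame of tray_floor between -0.112 and 0.112 m and x of bush3_mid in the frame of tray_floor between -0.07 and 0.07 m and y of bush3_mid in the frame of tray_floor between -0.112 and 0.112 m), for 0.2 s.
At the end, for the whole second after the job is handed in: Tray pulled out to 62 mm or more; every bush lies in the tray, its middle 30 mm or more behind the block's middle and under 36 mm above the tray floor; drift at rest in both saddles (22 mm along, 6 mm across, 5 mm in height, 0.12 rad, either way round); the bush count in the window within 0.16 rad (value of joint catch_tray above 0.062 m and x of bush0_mid in the frame of tray_floor between -0.07 and 0.07 m and y of bush0_mid in the frame of tray_floor between -0.112 and 0.112 m and z of each of bush0_mid, bush1_mid, bush2_mid, bush3_mid in the frame of tray_floor below 0.036 m and x of each of bush0_mid, bush1_mid, bush2_mid, bush3_mid in the frame of knockout_block above 0.03 m and x of bush1_mid in the frame of tray_floor between -0.07 and 0.07 m and y of bush1_mid in the frame of tray_floor between -0.112 and 0.112 m and x of bush2_mid in the frame of tray_floor between -0.07 and 0.07 m and y of bush2_mid in the frame of tray_floor between -0.112 and 0.112 m and x of bush3_mid in the frame of tray_floor between -0.07 and 0.07 m and y of bush3_mid in the frame of tray_floor between -0.112 and 0.112 m and x of drift in the frame of drift_rest between -0.022 and 0.022 m and y of drift in the frame of drift_rest between -0.006 and 0.006 m and z of drift in the frame of drift_rest between 0.044 and 0.054 m and angle between the x axis of drift and the x axis of drift_rest, either way round below 0.12 rad and linear speed of drift below 0.02 m/s and ((value of joint counter_drum between 1.4108 and 1.7308 rad and not (height (world z) of bush0_mid below -0.9 m and value of joint counter_drum above -1 rad) and not (height (world z) of bush1_mid below -0.9 m and value of joint counter_drum above -1 rad) and (height (world z) of bush2_mid below -0.9 m and value of joint counter_drum above -1 rad) and (height (world z) of bush3_mid below -0.9 m and value of joint counter_drum above -1 rad)) or (value of joint counter_drum between 1.4108 and 1.7308 rad and not (height (world z) of bush0_mid below -0.9 m and value of joint counter_drum above -1 rad) and (height (world z) of bush1_mid below -0.9 m and value of joint counter_drum above -1 rad) and not (height (world z) of bush2_mid below -0.9 m and value of joint counter_drum above -1 rad) and (height (world z) of bush3_mid below -0.9 m and value of joint counter_drum above -1 rad)) or (value of joint counter_drum between 1.4108 and 1.7308 rad and not (height (world z) of bush0_mid below -0.9 m and value of joint counter_drum above -1 rad) and (height (world z) of bush1_mid below -0.9 m and value of joint counter_drum above -1 rad) and (height (world z) of bush2_mid below -0.9 m and value of joint counter_drum above -1 rad) and not (height (world z) of bush3_mid below -0.9 m and value of joint counter_drum above -1 rad)) or (value of joint counter_drum between 1.4108 and 1.7308 rad and (height (world z) of bush0_mid below -0.9 m and value of joint counter_drum above -1 rad) and not (height (world z) of bush1_mid below -0.9 m and value of joint counter_drum above -1 rad) and not (height (world z) of bush2_mid below -0.9 m and value of joint counter_drum above -1 rad) and (height (world z) of bush3_mid below -0.9 m and value of joint counter_drum above -1 rad)) or (value of joint counter_drum between 1.4108 and 1.7308 rad and (height (world z) of bush0_mid below -0.9 m and value of joint counter_drum above -1 rad) and not (height (world z) of bush1_mid below -0.9 m and value of joint counter_drum above -1 rad) and (height (world z) of bush2_mid below -0.9 m and value of joint counter_drum above -1 rad) and not (height (world z) of bush3_mid below -0.9 m and value of joint counter_drum above -1 rad)) or (value of joint counter_drum between 1.4108 and 1.7308 rad and (height (world z) of bush0_mid below -0.9 m and value of joint counter_drum above -1 rad) and (height (world z) of bush1_mid below -0.9 m and value of joint counter_drum above -1 rad) and not (height (world z) of bush2_mid below -0.9 m and value of joint counter_drum above -1 rad) and not (height (world z) of bush3_mid below -0.9 m and value of joint counter_drum above -1 rad)) or (value of joint counter_drum between 2.19619 and 2.51619 rad and not (height (world z) of bush0_mid below -0.9 m and value of joint counter_drum above -1 rad) and not (height (world z) of bush1_mid below -0.9 m and value of joint counter_drum above -1 rad) and not (height (world z) of bush2_mid below -0.9 m and value of joint counter_drum above -1 rad) and (height (world z) of bush3_mid below -0.9 m and value of joint counter_drum above -1 rad)) or (value of joint counter_drum between 2.19619 and 2.51619 rad and not (height (world z) of bush0_mid below -0.9 m and value of joint counter_drum above -1 rad) and not (height (world z) of bush1_mid below -0.9 m and value of joint counter_drum above -1 rad) and (height (world z) of bush2_mid below -0.9 m and value of joint counter_drum above -1 rad) and not (height (world z) of bush3_mid below -0.9 m and value of joint counter_drum above -1 rad)) or (value of joint counter_drum between 2.19619 and 2.51619 rad and not (height (world z) of bush0_mid below -0.9 m and value of joint counter_drum above -1 rad) and (height (world z) of bush1_mid below -0.9 m and value of joint counter_drum above -1 rad) and not (height (world z) of bush2_mid below -0.9 m and value of joint counter_drum above -1 rad) and not (height (world z) of bush3_mid below -0.9 m and value of joint counter_drum above -1 rad)) or (value of joint counter_drum between 2.19619 and 2.51619 rad and (height (world z) of bush0_mid below -0.9 m and value of joint counter_drum above -1 rad) and not (height (world z) of bush1_mid below -0.9 m and value of joint counter_drum above -1 rad) and not (height (world z) of bush2_mid below -0.9 m and value of joint counter_drum above -1 rad) and not (height (world z) of bush3_mid below -0.9 m and value of joint counter_drum above -1 rad)) or (value of joint counter_drum between 2.98159 and 3.30159 rad and not (height (world z) of bush0_mid below -0.9 m and value of joint counter_drum above -1 rad) and not (height (world z) of bush1_mid below -0.9 m and value of joint counter_drum above -1 rad) and not (height (world z) of bush2_mid below -0.9 m and value of joint counter_drum above -1 rad) and not (height (world z) of bush3_mid below -0.9 m and value of joint counter_drum above -1 rad)))); the robot touches nothing.
It fails at once if a bush is drawn out at the front of the block (x of any of bush0_mid, bush1_mid, bush2_mid, bush3_mid in the frame of knockout_block below -0.03 m).
It fails at once if the magnet square is pushed more than 3 cm (distance of weld_square from where it was at the start of the episode above 0.03 m).
Of bush0, bush1, bush2, bush3 only 2 to 4 are there at a start; the rules pass over those that are not, and their reading is None.
At some moment in a run one of drift may be knocked a few centimetres aside while the robot is not near it.
Once in a run the grip may slacken for a moment while it holds something.
It also fails if it takes over 210 s, if anything falls off the work surface, if the arm or the gripper's body presses on something with over 40 N, if the wrist force passes 120 N, or if a joint passes its speed limit or range.

## Working session

There is one attempt and no reset: what is moved stays moved. The work goes in short steps, Python scripts to look and compute and a tool call to move; the robot and the scene stay as the last step left them, time stands still between calls to the robot, and variables do not carry over. Pictures are saved under pics/ and viewed, at most 14 in all, crops included, and the job is handed in when it is done.

Besides the shell and the picture viewer there is one more tool, called after "Emit:" in YAML: its name, and indented under it one key for each argument. apply_moves: Moves the arm, as the interface text tells. Its arguments: {"type":"object","properties":{"motion":{"type":"array"},"newtons":{"type":"number"}},"required":["motion"]}

```bash
ls; mkdir -p pics; cat > h.py <<'E'
import numpy as np, cv2, json
from cell import get_obs, vision, job
def grab(n, save=None):
    f=vision.grab_frame(n)
    if save: cv2.imwrite('pics/'+save,f['frame'])
    return f
def world(f,uv,z):
    p=cv2.undistortPoints(np.array(uv,float).reshape(-1,1,2),np.array(f['camera_matrix']),np.array(f['dist'])).reshape(-1,2)
    R=np.array(f['R']);t=np.array(f['t']).ravel();c=-R.T@t
    d=np.c_[p,np.ones(len(p))]@R
    zz=np.broadcast_to(z,len(p))
    return c+d*((zz-c[2])/d[:,2])[:,None]
def pix(f,X):
    return cv2.projectPoints(np.array(X,float).reshape(-1,1,3),cv2.Rodrigues(np.array(f['R']))[0],np.array(f['t'],float),np.array(f['camera_matrix']),np.array(f['dist']))[0].reshape(-1,2)
E
python3 - <<'E'
from h import *
o=get_obs();print(o)
for n in('scene','top'):
    f=grab(n,n+'0.png');R=np.array(f['R']);print(n,-R.T@np.array(f['t']).ravel(),f['camera_matrix'])
E
```

```text
pics
{'clock': 0.0, 'q': array([ 1.26599311e+00,  3.20291139e-01,  1.56566509e+00, -1.51406013e-05,
        1.25739532e+00, -2.00098427e-02]), 'qvel': array([ 0.00026132,  0.00051643,  0.00160955, -0.00081022,  0.0004933 ,
        0.00079136]), 'effort': array([-5.84051395e-04, -4.12456906e+01, -2.31975657e+01,  7.26260757e-02,
        4.55580465e-02, -1.17478512e-04]), 'tool_pos': array([0.16141043, 0.55135799, 0.21312613]), 'orientation': array([-1.35096049e-04,  1.41913578e-01,  9.89878661e-01, -8.69037979e-04]), 'ft_force': array([ 0.7990188 , -0.17796272,  0.42718015]), 'moment': array([ 0.03559985,  0.04741071, -0.01332463]), 'grasp_force': 0.0, 'finger_gap': 0.09098695149376536}
scene [-0.30435493 -0.656213    0.54123298] [[436.07583115   0.         313.79769784]
 [  0.         436.07583115 244.84684847]
 [  0.           0.           1.        ]]
top [ 0.17311505 -0.21661822  1.71632702] [[560.54723739   0.         319.00452134]
 [  0.         560.54723739 242.97373859]
 [  0.           0.           1.        ]]
```

View pics/scene0.png

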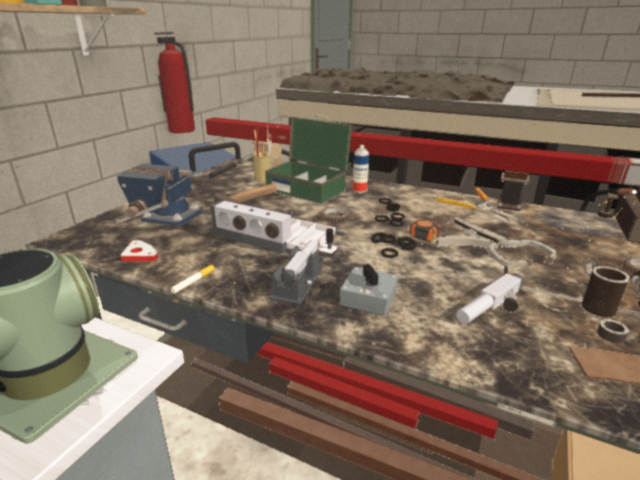

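View pics/top0.png

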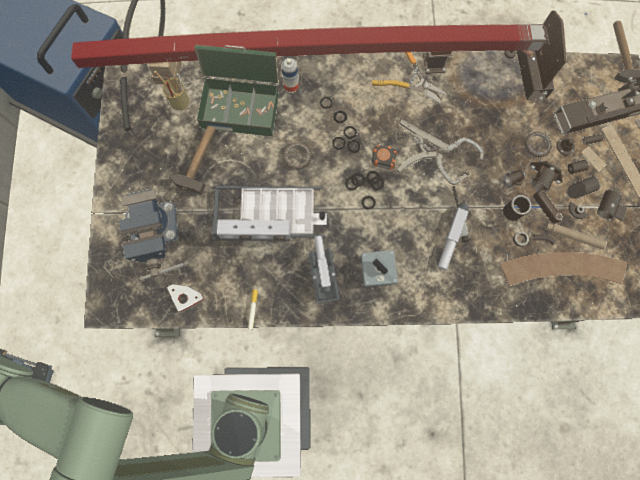

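Candidates for the drift: the one lying in the rest (top ≈(321,258)) and a larger loose bar at (453,238). The tray is the aluminium one behind the block, with its knob at (321,218). The counter is at (379,267).

```bash
python3 - <<'E'
import cv2
a=cv2.imread('pics/scene0.png')[190:320,205:405];cv2.imwrite('pics/c1.png',cv2.resize(a,(800,520),interpolation=cv2.INTER_CUBIC))
a=cv2.imread('pics/top0.png')[180:312,205:405];cv2.imwrite('pics/c2.png',cv2.resize(a,(800,528),interpolation=cv2.INTER_CUBIC))
E
```

```text
(no output)
```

View pics/c1.png

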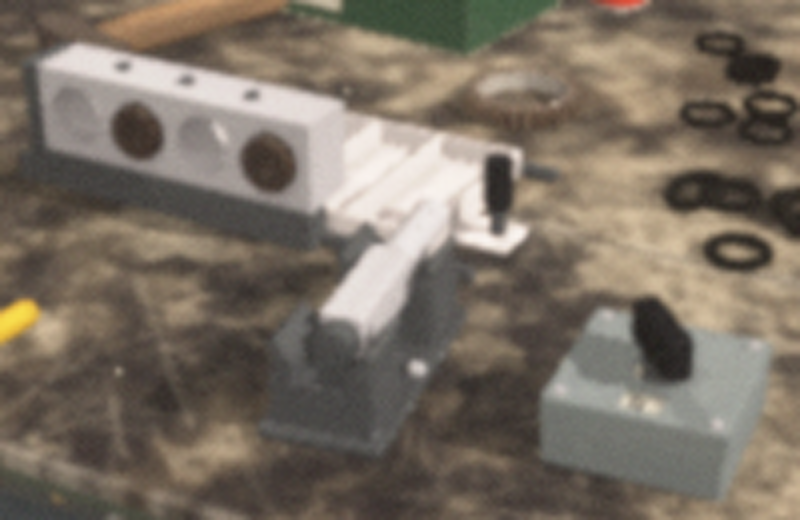

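View pics/c2.png

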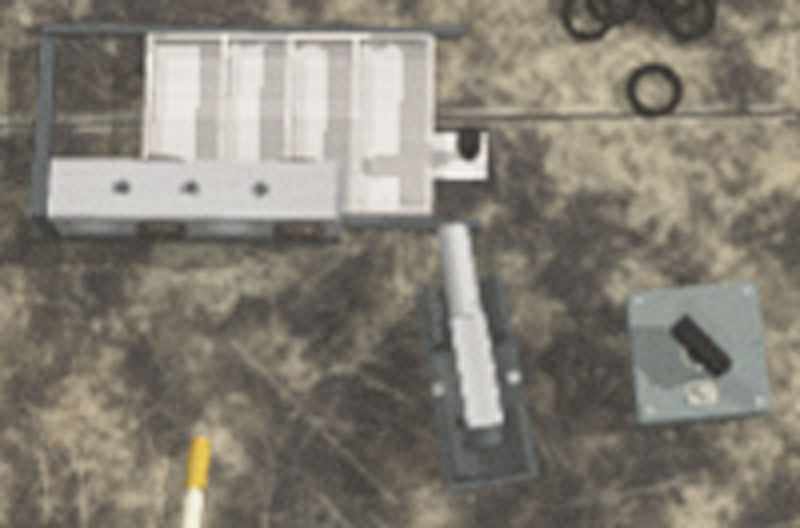

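Brown bush faces fill bores 1 and 3 (scene crop at (137,130) and (268,162)); bores 0 and 2 are see-through, so the count should be 2. The drift in the rest has its nose towards the block and is the right one.

```bash
python3 - <<'E'
from h import *
f=grab('top');g=grab('scene')
T=lambda x,y:(205+(x-1.5)/4,180+(y-1.5)/4)
S=lambda x,y:(205+(x-1.5)/4,190+(y-1.5)/4)
for n,p,z in [('blkFL',(48,217),.092),('blkFR',(340,217),.092),('blkBL',(52,158),.092),('blkBR',(338,160),.092),('knobtop',(470,131),.062),('shank f',(470,318),.062),('shank b',(484,425),.062),('tip',(455,226),.061),('cnt BL',(629,290),.042),('BR',(754,284),.042),('FR',(770,408),.042),('FL',(640,422),.042),('ck1',(684,325),.074),('ck2',(721,366),.074),('restFL',(447,487),.0),('restFR',(535,474),.0),('wtrayR',(435,36),.022),('trayRf',(435,214),.022)]:
    print('top',n,world(f,[T(*p)],z).round(3))
for n,p,z in [('blkFL',(42,64),.092),('blkFR',(305,118),.092),('blkBR',(345,98),.092),('knobtop',(497,157),.062),('shank f',(398,240),.062),('b1',(137,130),.061),('b3',(268,162),.061),('cFL',(545,402),.042),('cFR',(722,440),.042),('cBR',(770,345),.042),('cBL',(607,312),.042)]:
    print('sc',n,world(g,[S(*p)],z).round(3))
w=grab('wrist','w0.png');R=np.array(w['R']);print('wrist',-R.T@np.array(w['t']).ravel(),R[2])
E
```

```text
top blkFL [[0.561 0.078 0.092]]
top blkFR [[ 0.557 -0.14   0.092]]
top blkBL [[0.606 0.076 0.092]]
top blkBR [[ 0.601 -0.139  0.092]]
top knobtop [[ 0.631 -0.238  0.062]]
top shank f [[ 0.485 -0.236  0.062]]
top shank b [[ 0.404 -0.245  0.062]]
top tip [[ 0.556 -0.226  0.061]]
top cnt BL [[ 0.509 -0.358  0.042]]
top BR [[ 0.512 -0.454  0.042]]
top FR [[ 0.416 -0.462  0.042]]
top FL [[ 0.407 -0.363  0.042]]
top ck1 [[ 0.475 -0.395  0.074]]
top ck2 [[ 0.444 -0.422  0.074]]
top restFL [[ 0.365 -0.217  0.   ]]
top restFR [[ 0.374 -0.285  0.   ]]
top wtrayR [[ 0.72  -0.213  0.022]]
top trayRf [[ 0.575 -0.211  0.022]]
sc blkFL [[0.563 0.077 0.092]]
sc blkFR [[ 0.566 -0.128  0.092]]
sc blkBR [[ 0.606 -0.135  0.092]]
sc knobtop [[ 0.627 -0.235  0.062]]
sc shank f [[ 0.496 -0.231  0.062]]
sc b1 [[ 0.558 -0.002  0.061]]
sc b3 [[ 0.555 -0.106  0.061]]
sc cFL [[ 0.405 -0.365  0.042]]
sc cFR [[ 0.413 -0.459  0.042]]
sc cBR [[ 0.513 -0.453  0.042]]
sc cBL [[ 0.506 -0.36   0.042]]
wrist [0.09829906 0.5705545  0.38449318] [ 0.22758921 -0.06707835 -0.9714441 ]
```

Emit:
apply_moves:
  motion:
    - {"travel": [150,-300,0],"rotation": [0,0,-40],"fingers": 60}
    - {"travel": [150,-300,0],"rotation": [0,0,-40],"fingers": 60}
    - {"travel": [150,-300,0],"rotation": [0,0,-40],"fingers": 60}
    - {"travel": [150,-300,0],"rotation": [0,0,-40],"fingers": 60}
    - {"travel": [150,-300,0],"rotation": [0,0,-40],"fingers": 60}
    - {"travel": [150,-300,0],"rotation": [0,0,-40],"fingers": 60}
    - {"travel": [150,-300,0],"rotation": [0,0,-40],"fingers": 60}
    - {"travel": [150,-300,0],"rotation": [0,0,-40],"fingers": 60}

```text
clock: 0.92
tool_pos: [0.3109, 0.2519, 0.2141]
orientation: [0.0, 0.472, 0.882, 0.0]
ft_force: [0.8, 0.5, 0.4]
finger_gap: 0.0602
grasp_force: 0.0
```

Emit:
apply_moves:
  motion:
    - {"travel": [158,-244,-7],"rotation": [0,0,-35],"fingers": 60}
    - {"travel": [158,-244,-7],"rotation": [0,0,-35],"fingers": 60}
    - {"travel": [158,-244,-7],"rotation": [0,0,-35],"fingers": 60}
    - {"travel": [158,-244,-7],"rotation": [0,0,-35],"fingers": 60}
    - {"travel": [158,-244,-7],"rotation": [0,0,-35],"fingers": 60}
    - {"travel": [158,-244,-7],"rotation": [0,0,-35],"fingers": 60}
    - {"travel": [158,-244,-7],"rotation": [0,0,-35],"fingers": 60}
    - {"travel": [158,-244,-7],"rotation": [0,0,-35],"fingers": 60}

```text
clock: 1.58
tool_pos: [0.4722, 0.0043, 0.2068]
orientation: [0.002, 0.717, 0.697, 0.0]
ft_force: [0.0, 0.7, 0.5]
finger_gap: 0.0598
grasp_force: 0.0
```

Emit:
apply_moves:
  motion:
    - {"travel": [158,-244,-37],"rotation": [0,0,0],"fingers": 60}
    - {"travel": [158,-244,-37],"rotation": [0,0,0],"fingers": 60}
    - {"travel": [158,-244,-37],"rotation": [0,0,0],"fingers": 60}
    - {"travel": [158,-244,-37],"rotation": [0,0,0],"fingers": 60}
    - {"travel": [158,-244,-37],"rotation": [0,0,0],"fingers": 60}
    - {"travel": [158,-244,-37],"rotation": [0,0,0],"fingers": 60}
    - {"travel": [158,-244,-37],"rotation": [0,0,0],"fingers": 60}
    - {"travel": [158,-244,-37],"rotation": [0,0,0],"fingers": 60}

```text
clock: 2.25
tool_pos: [0.6292, -0.2398, 0.1671]
orientation: [0.001, 0.717, 0.698, -0.001]
ft_force: [0.2, 0.8, -0.3]
finger_gap: 0.0599
grasp_force: 0.0
```

```bash
python3 - <<'E'
from h import *
o=get_obs();print(o['clock'],o['tool_pos'],o['orientation'],o['q'])
f=grab('wrist','w1.png')
print(pix(f,[[.629,-.237,.062],[.606,-.135,.092],[.556,-.226,.061]]))
E
```

```text
2.25 [ 0.62918907 -0.23981106  0.16712388] [ 0.00099635  0.71650051  0.69758543 -0.00076479] [-0.38012469  0.50305836  1.39006795 -0.00232837  1.24726836 -0.35263502]
[[321.42387488 231.24365167]
 [280.45185009  86.30051974]
 [226.53412821 219.64697873]]
```

View pics/w1.png

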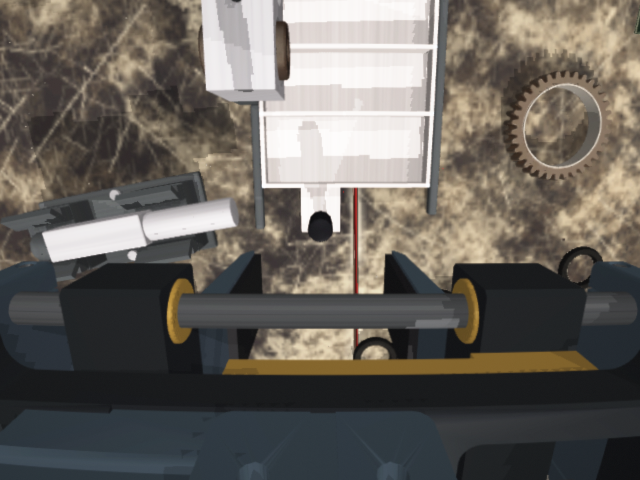

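The wrist view shows the knob at (320,225), the block's right-hand corners at (207,92) and (285,97), the drift with its shank at (45–145,238), and its tip at (236,212). All of it agrees with the first estimates.

```bash
python3 - <<'E'
from h import *
f=grab('wrist')
for n,p,z in [('knob top',(319.5,219),.062),('knob mid-low',(320,232),.046),('FR',(207,92),.092),('BR',(285,97),.092),('tip',(237,212),.061),('shf',(143,231),.062),('shb',(47,246),.062),('trayRf',(263,186),.022),('trayRb',(434,187),.022),('railend',(259,226),.02)]:
    print(n,world(f,[p],z).round(4))
im=f['frame'];import cv2
a=cv2.resize(im[155:275,0:250],(800,384),interpolation=cv2.INTER_CUBIC)
b=cv2.resize(im[0:120,180:320],(700,600),interpolation=cv2.INTER_CUBIC)
cv2.imwrite('pics/c3.png',a)
E
```

```text
knob top [[ 0.6259 -0.2242  0.062 ]]
knob mid-low [[ 0.6257 -0.2382  0.046 ]]
FR [[ 0.5566 -0.1335  0.092 ]]
BR [[ 0.6066 -0.1384  0.092 ]]
tip [[ 0.5625 -0.2172  0.061 ]]
shf [[ 0.4869 -0.2299  0.062 ]]
shb [[ 0.4039 -0.2401  0.062 ]]
trayRf [[ 0.5774 -0.2017  0.022 ]]
trayRb [[ 0.7251 -0.2064  0.022 ]]
railend [[ 0.5712 -0.2373  0.02  ]]
```

View pics/c3.png

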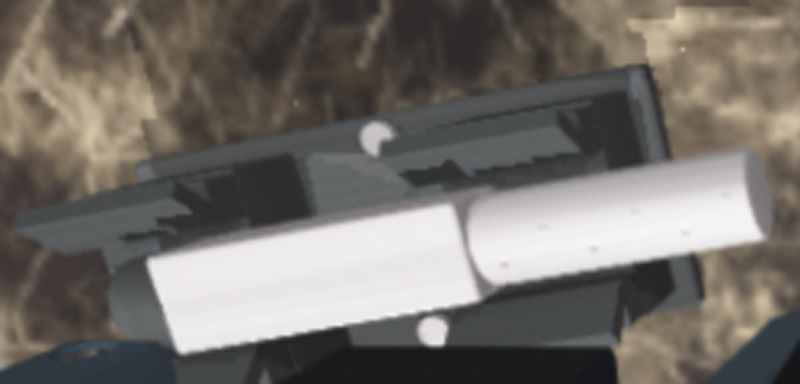

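Emit:
apply_moves:
  motion:
    - {"travel": [-2,6,-40],"rotation": [0,0,0],"fingers": 50}
    - {"travel": [-2,6,-80],"rotation": [0,0,0],"fingers": 50}
    - {"travel": [-2,6,-110],"rotation": [0,0,0],"fingers": 50}
    - {"travel": [-2,6,-132],"rotation": [0,0,0],"fingers": 50}
    - {"travel": [-2,6,-132],"rotation": [0,0,0],"fingers": 12}
    - {"travel": [-2,6,-132],"rotation": [0,0,0],"fingers": 12}
    - {"travel": [-2,6,-132],"rotation": [0,0,0],"fingers": 12}
    - {"travel": [-2,6,-132],"rotation": [0,0,0],"fingers": 12}
  newtons: 20

```text
clock: 3.02
tool_pos: [0.6261, -0.2283, 0.0408]
orientation: [0.002, 0.715, 0.699, 0.001]
ft_force: [0.0, -0.0, 0.5]
finger_gap: 0.0259
grasp_force: 0.0
```

Emit:
apply_moves:
  motion:
    - {"travel": [0,0,0],"rotation": [0,0,0],"fingers": 12}
    - {"travel": [0,0,0],"rotation": [0,0,0],"fingers": 12}
    - {"travel": [0,0,0],"rotation": [0,0,0],"fingers": 12}
    - {"travel": [0,0,0],"rotation": [0,0,0],"fingers": 12}

```text
clock: 3.35
tool_pos: [0.6275, -0.2286, 0.0406]
orientation: [0.003, 0.715, 0.699, 0.002]
ft_force: [5.7, 1.6, 6.2]
finger_gap: 0.0195
grasp_force: 20.0
```

Emit:
apply_moves:
  motion:
    - {"travel": [0,12,0],"rotation": [0,0,0],"fingers": 12}
    - {"travel": [0,24,0],"rotation": [0,0,0],"fingers": 12}
    - {"travel": [1,36,0],"rotation": [0,0,0],"fingers": 12}
    - {"travel": [1,48,0],"rotation": [0,0,0],"fingers": 12}
    - {"travel": [1,56,0],"rotation": [0,0,0],"fingers": 12}
    - {"travel": [1,60,0],"rotation": [0,0,0],"fingers": 12}
    - {"travel": [1,64,0],"rotation": [0,0,0],"fingers": 12}
    - {"travel": [1,64,0],"rotation": [0,0,0],"fingers": 12}

```text
clock: 4.02
tool_pos: [0.629, -0.1648, 0.0406]
orientation: [0.004, 0.715, 0.699, 0.002]
ft_force: [5.6, 0.6, 5.6]
finger_gap: 0.0194
grasp_force: 20.0
```

Emit:
apply_moves:
  motion:
    - {"travel": [0,3,0],"rotation": [0,0,0],"fingers": 12}
    - {"travel": [0,5,0],"rotation": [0,0,0],"fingers": 12}
    - {"travel": [0,7,0],"rotation": [0,0,0],"fingers": 12}
    - {"travel": [0,9,0],"rotation": [0,0,0],"fingers": 12}
    - {"travel": [0,9,0],"rotation": [0,0,0],"fingers": 12}

```text
clock: 4.43
tool_pos: [0.6291, -0.1632, 0.0405]
orientation: [0.008, 0.714, 0.7, -0.002]
ft_force: [4.6, -19.2, 2.0]
finger_gap: 0.0195
grasp_force: 20.0
```

Emit:
apply_moves:
  motion:
    - {"travel": [0,0,0],"rotation": [0,0,0],"fingers": 55}
    - {"travel": [0,0,0],"rotation": [0,0,0],"fingers": 55}
    - {"travel": [0,0,0],"rotation": [0,0,0],"fingers": 55}
    - {"travel": [0,0,0],"rotation": [0,0,0],"fingers": 55}
    - {"travel": [0,0,30],"rotation": [0,0,0],"fingers": 60}
    - {"travel": [0,0,70],"rotation": [0,0,0],"fingers": 60}
    - {"travel": [0,0,110],"rotation": [0,0,0],"fingers": 60}
    - {"travel": [0,0,130],"rotation": [0,0,0],"fingers": 60}

```text
clock: 5.1
tool_pos: [0.627, -0.1553, 0.1728]
orientation: [0.002, 0.715, 0.699, 0.001]
ft_force: [0.9, -1.5, 0.2]
finger_gap: 0.06
grasp_force: 0.0
```

Emit:
apply_moves:
  motion:
    - {"travel": [-184,-80,0],"rotation": [0,0,-40],"fingers": 60}
    - {"travel": [-184,-80,0],"rotation": [0,0,-40],"fingers": 60}
    - {"travel": [-184,-80,0],"rotation": [0,0,-40],"fingers": 60}
    - {"travel": [-184,-80,0],"rotation": [0,0,-40],"fingers": 60}
    - {"travel": [-184,-80,0],"rotation": [0,0,-40],"fingers": 60}
    - {"travel": [-184,-80,0],"rotation": [0,0,-40],"fingers": 60}
    - {"travel": [-184,-80,0],"rotation": [0,0,-40],"fingers": 60}
    - {"travel": [-184,-80,0],"rotation": [0,0,-40],"fingers": 60}

```text
clock: 5.77
tool_pos: [0.4416, -0.2351, 0.1681]
orientation: [0.0, 0.911, 0.413, 0.0]
ft_force: [0.3, -0.5, -0.2]
finger_gap: 0.0599
grasp_force: 0.0
```

Emit:
apply_moves:
  motion:
    - {"travel": [0,0,0],"rotation": [0,0,-41],"fingers": 60}
    - {"travel": [0,0,0],"rotation": [0,0,-41],"fingers": 60}
    - {"travel": [0,0,0],"rotation": [0,0,-41],"fingers": 60}
    - {"travel": [0,0,0],"rotation": [0,0,-41],"fingers": 60}
    - {"travel": [0,0,0],"rotation": [0,0,-41],"fingers": 60}
    - {"travel": [0,0,0],"rotation": [0,0,-41],"fingers": 60}
    - {"travel": [0,0,0],"rotation": [0,0,-41],"fingers": 60}
    - {"travel": [0,0,0],"rotation": [0,0,-41],"fingers": 60}

```text
clock: 6.43
tool_pos: [0.4424, -0.2348, 0.1677]
orientation: [-0.0, 0.998, 0.069, -0.0]
ft_force: [-0.7, -0.4, -0.2]
finger_gap: 0.0601
grasp_force: 0.0
```

```bash
python3 - <<'E'
from h import *
from scipy.spatial.transform import Rotation as Ro
o=get_obs();w,x,y,z=o['orientation'];M=Ro.from_quat([x,y,z,w]).as_matrix()
print(o['clock'],o['tool_pos'],np.degrees(np.arctan2(M[1,0],M[0,0])),M[:,2],o['ft_force'])
f=grab('wrist');t=grab('top')
a=np.vstack([cv2.resize(f['frame'],(640,480))[0:300],cv2.resize(t['frame'][180:312,205:405],(640,300),interpolation=cv2.INTER_CUBIC)])
cv2.imwrite('pics/c4.png',a);cv2.imwrite('pics/t4.png',t['frame'])
E
```

```text
6.4333 [ 0.44238631 -0.23475065  0.16769604] 7.969273386497324 [-3.71201855e-04  2.54469410e-04 -9.99999899e-01] [-0.6556603  -0.36428011 -0.17183699]
```

View pics/c4.png

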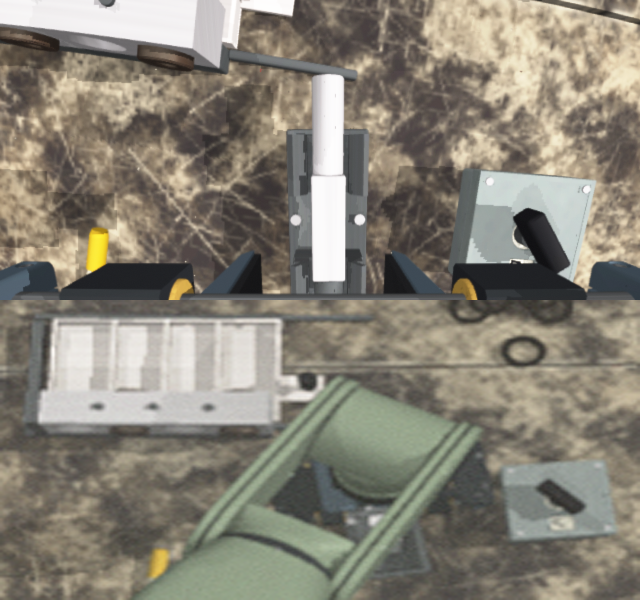

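The tray is home, with its knob tight against the block's right side. The drift runs straight up the wrist picture, its shank at (312–346, 176–281), between the rest screws at (296,219) and (360,219).

```bash
python3 - <<'E'
from h import *
f=grab('wrist')
P=[('shF',(328.5,176),.062),('shB',(329,281),.062),('tip',(328,77),.061),('scr1',(296,219),.01),('scr2',(360,219),.01),('base FL',(288,130),.0),('base FR',(369,130),0.),
('blkFRtop',(222,69),.092),('blkBR top',(242,5),.092),('cnt BL',(468,170),.042),('cnt BR',(595,181),.042),('ck far',(520,210),.074),('ck near',(561,268),.074)]
for n,p,z in P: print(n,world(f,[p],z).round(4))
E
```

```text
shF [[ 0.4878 -0.2328  0.062 ]]
shB [[ 0.4053 -0.2449  0.062 ]]
tip [[ 0.5572 -0.2227  0.061 ]]
scr1 [[ 0.4413 -0.2102  0.01  ]]
scr2 [[ 0.4492 -0.2681  0.01  ]]
base FL [[ 0.5186 -0.1929  0.    ]]
base FR [[ 0.5285 -0.2645  0.    ]]
blkFRtop [[ 0.5479 -0.1558  0.092 ]]
blkBR top [[ 0.5868 -0.1647  0.092 ]]
cnt BL [[ 0.5068 -0.344   0.042 ]]
cnt BR [[ 0.5142 -0.4535  0.042 ]]
ck far [[ 0.4841 -0.377   0.074 ]]
ck near [[ 0.4443 -0.4221  0.074 ]]
```

Emit:
apply_moves:
  motion:
    - {"travel": [4,-4,-40],"rotation": [0,0,0],"fingers": 60}
    - {"travel": [4,-4,-80],"rotation": [0,0,0],"fingers": 60}
    - {"travel": [4,-4,-110],"rotation": [0,0,0],"fingers": 60}
    - {"travel": [4,-4,-134],"rotation": [0,0,0],"fingers": 60}
    - {"travel": [4,-4,-134],"rotation": [0,0,0],"fingers": 60}
    - {"travel": [4,-4,-134],"rotation": [0,0,0],"fingers": 20}
    - {"travel": [4,-4,-134],"rotation": [0,0,0],"fingers": 20}
    - {"travel": [4,-4,-134],"rotation": [0,0,0],"fingers": 20}
  newtons: 50

```text
clock: 7.25
tool_pos: [0.4471, -0.2401, 0.0358]
orientation: [0.001, 0.998, 0.067, 0.002]
ft_force: [0.4, -0.2, 0.7]
finger_gap: 0.043
grasp_force: 0.0
```

Emit:
apply_moves:
  motion:
    - {"travel": [0,0,0],"rotation": [0,0,0],"fingers": 20}
    - {"travel": [0,0,0],"rotation": [0,0,0],"fingers": 20}
    - {"travel": [0,0,0],"rotation": [0,0,0],"fingers": 20}
    - {"travel": [0,0,0],"rotation": [0,0,0],"fingers": 20}

```text
clock: 7.58
tool_pos: [0.4462, -0.2393, 0.0351]
orientation: [0.0, 0.998, 0.067, 0.001]
ft_force: [-0.8, 2.3, 6.5]
finger_gap: 0.0256
grasp_force: 50.0
```

Emit:
apply_moves:
  motion:
    - {"travel": [0,0,15],"rotation": [0,0,0],"fingers": 20}
    - {"travel": [0,0,40],"rotation": [0,0,0],"fingers": 20}
    - {"travel": [0,0,70],"rotation": [0,0,0],"fingers": 20}
    - {"travel": [-36,40,90],"rotation": [0,0,-9],"fingers": 20}
    - {"travel": [-36,70,90],"rotation": [0,0,-9],"fingers": 20}
    - {"travel": [-36,100,90],"rotation": [0,0,-9],"fingers": 20}
    - {"travel": [-36,131,90],"rotation": [0,0,-9],"fingers": 20}
    - {"travel": [-36,131,90],"rotation": [0,0,-9],"fingers": 20}

```text
clock: 8.25
tool_pos: [0.4074, -0.1038, 0.1235]
orientation: [-0.002, 1.0, -0.01, -0.001]
ft_force: [0.4, -0.2, -5.4]
finger_gap: 0.0259
grasp_force: 50.0
```

Emit:
apply_moves:
  motion:
    - {"travel": [0,0,-25],"rotation": [0,0,0],"fingers": 20}
    - {"travel": [0,0,-50],"rotation": [0,0,0],"fingers": 20}
    - {"travel": [0,0,-70],"rotation": [0,0,0],"fingers": 20}
    - {"travel": [0,0,-78],"rotation": [0,0,0],"fingers": 20}
    - {"travel": [0,0,-78],"rotation": [0,0,0],"fingers": 20}

```text
clock: 8.67
tool_pos: [0.4077, -0.108, 0.0441]
orientation: [-0.001, 1.0, -0.011, -0.003]
ft_force: [-0.6, -0.3, -4.5]
finger_gap: 0.0258
grasp_force: 50.0
```

```bash
python3 - <<'E'
from h import *
o=get_obs();print(o['clock'],o['tool_pos'],o['ft_force'],o['finger_gap'])
f=grab('wrist','w5.png');g=grab('scene')
c=cv2.resize(g['frame'][190:290,205:365],(640,400),interpolation=cv2.INTER_CUBIC)
cv2.imwrite('pics/c5.png',np.vstack([f['frame'][0:200],c]))
c0=np.array([.582,-.031]);
for y in(-.078,.026):
  print(pix(f,[[c0[0]-.022-.02*-y*-1,c0[1]+y,.061]]))
E
```

```text
8.6667 [ 0.40770808 -0.10795892  0.04414881] [-0.56735684 -0.29179328 -4.52855712] 0.02581377625919999
[[316.21711844 -90.42411378]]
[[ 48.30048942 -63.79207407]]
```

View pics/c5.png

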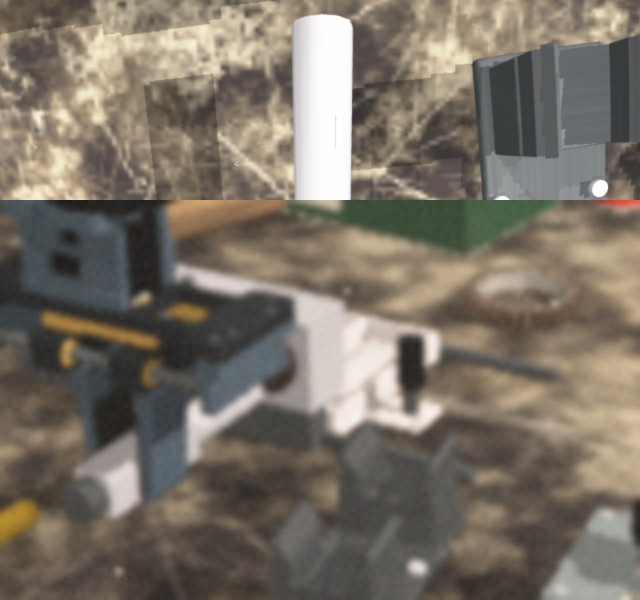

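The drift is held level, with its tip at wrist pixel (323,17). In the scene view its line runs onto the brown bush in bore 3.

Emit:
apply_moves:
  motion:
    - {"travel": [5,0,3],"rotation": [0,0,0],"fingers": 20}
    - {"travel": [12,0,3],"rotation": [0,0,0],"fingers": 20}
    - {"travel": [18,0,3],"rotation": [0,0,0],"fingers": 20}
    - {"travel": [24,0,3],"rotation": [0,0,0],"fingers": 20}
    - {"travel": [30,-1,3],"rotation": [0,0,0],"fingers": 20}
    - {"travel": [36,-1,3],"rotation": [0,0,0],"fingers": 20}
    - {"travel": [42,-1,3],"rotation": [0,0,0],"fingers": 20}
    - {"travel": [48,-1,3],"rotation": [0,0,0],"fingers": 20}

```text
clock: 9.43
tool_pos: [0.4577, -0.1092, 0.0488]
orientation: [-0.0, 1.0, -0.012, -0.001]
ft_force: [-2.8, -0.4, -2.8]
finger_gap: 0.0255
grasp_force: 50.0
```

Emit:
apply_moves:
  motion:
    - {"travel": [6,0,0],"rotation": [0,0,0],"fingers": 20}
    - {"travel": [12,0,0],"rotation": [0,0,0],"fingers": 20}
    - {"travel": [18,0,0],"rotation": [0,0,0],"fingers": 20}
    - {"travel": [24,0,0],"rotation": [0,0,0],"fingers": 20}
    - {"travel": [30,-1,0],"rotation": [0,0,0],"fingers": 20}
    - {"travel": [36,-1,0],"rotation": [0,0,0],"fingers": 20}
    - {"travel": [40,-1,0],"rotation": [0,0,0],"fingers": 20}
    - {"travel": [40,-1,0],"rotation": [0,0,0],"fingers": 20}

```text
clock: 10.1
tool_pos: [0.4991, -0.1104, 0.049]
orientation: [0.0, 1.0, -0.011, 0.001]
ft_force: [0.1, -0.0, -5.0]
finger_gap: 0.0256
grasp_force: 50.0
```

```bash
python3 - <<'E'
from h import *
o=get_obs();print(o['clock'],o['tool_pos'],o['ft_force'],o['finger_gap'])
f=grab('wrist');g=grab('top')
c=cv2.resize(g['frame'][180:260,205:345],(640,366),interpolation=cv2.INTER_CUBIC)
cv2.imwrite('pics/c6.png',np.vstack([f['frame'][0:230],c]))
E
```

```text
10.1 [ 0.49911543 -0.11044954  0.04902262] [ 0.11625918 -0.03605035 -5.04821883] 0.025624949749649562
```

View pics/c6.png

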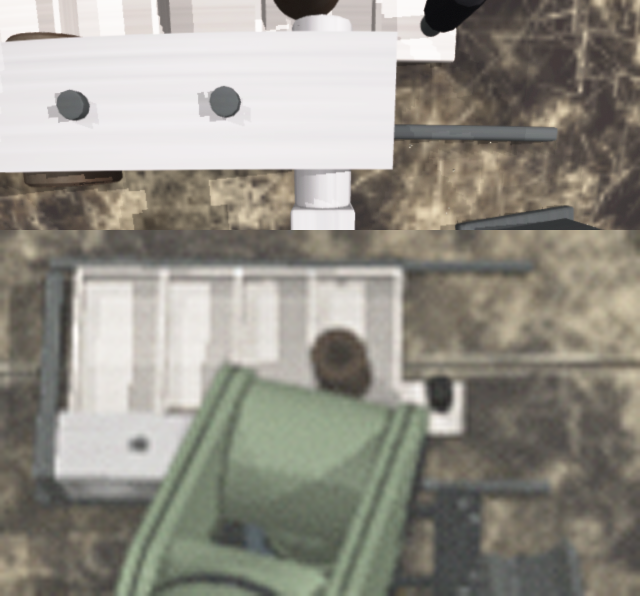

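Bush 3 is out: in the top view it stands as a round brown disc in the right-hand bay, and the nose shows just behind the block. Next is bore 1.

Emit:
apply_moves:
  motion:
    - {"travel": [-20,0,0],"rotation": [0,0,0],"fingers": 20}
    - {"travel": [-50,1,0],"rotation": [0,0,0],"fingers": 20}
    - {"travel": [-75,1,0],"rotation": [0,0,0],"fingers": 20}
    - {"travel": [-92,1,0],"rotation": [0,0,0],"fingers": 20}
    - {"travel": [-92,30,-1],"rotation": [0,0,0],"fingers": 20}
    - {"travel": [-92,65,-1],"rotation": [0,0,0],"fingers": 20}
    - {"travel": [-92,95,-1],"rotation": [0,0,0],"fingers": 20}
    - {"travel": [-91,106,-1],"rotation": [0,0,0],"fingers": 20}

```text
clock: 10.87
tool_pos: [0.4054, -0.0018, 0.0481]
orientation: [-0.0, 1.0, -0.011, -0.0]
ft_force: [-0.2, 0.6, -4.8]
finger_gap: 0.0255
grasp_force: 50.0
```

Emit:
apply_moves:
  motion:
    - {"travel": [0,0,0],"rotation": [0,0,0],"fingers": 20}
    - {"travel": [6,0,0],"rotation": [0,0,0],"fingers": 20}
    - {"travel": [12,0,0],"rotation": [0,0,0],"fingers": 20}
    - {"travel": [18,0,0],"rotation": [0,0,0],"fingers": 20}
    - {"travel": [24,-1,0],"rotation": [0,0,0],"fingers": 20}
    - {"travel": [30,-1,0],"rotation": [0,0,0],"fingers": 20}
    - {"travel": [36,-1,0],"rotation": [0,0,0],"fingers": 20}
    - {"travel": [36,-1,0],"rotation": [0,0,0],"fingers": 20}

```text
clock: 11.53
tool_pos: [0.4439, -0.0057, 0.0479]
orientation: [0.0, 1.0, -0.012, 0.0]
ft_force: [-0.0, 0.7, -4.3]
finger_gap: 0.0258
grasp_force: 50.0
```

Emit:
apply_moves:
  motion:
    - {"travel": [7,0,0],"rotation": [0,0,0],"fingers": 20}
    - {"travel": [14,0,0],"rotation": [0,0,0],"fingers": 20}
    - {"travel": [21,0,0],"rotation": [0,0,0],"fingers": 20}
    - {"travel": [28,0,0],"rotation": [0,0,0],"fingers": 20}
    - {"travel": [35,-1,0],"rotation": [0,0,0],"fingers": 20}
    - {"travel": [42,-1,0],"rotation": [0,0,0],"fingers": 20}
    - {"travel": [49,-1,0],"rotation": [0,0,0],"fingers": 20}
    - {"travel": [55,-1,0],"rotation": [0,0,0],"fingers": 20}

```text
clock: 12.2
tool_pos: [0.4992, -0.0063, 0.0481]
orientation: [0.0, 1.0, -0.011, 0.001]
ft_force: [0.0, -0.5, -3.4]
finger_gap: 0.0256
grasp_force: 50.0
```

Emit:
apply_moves:
  motion:
    - {"travel": [0,0,0],"rotation": [0,0,0],"fingers": 20}
    - {"travel": [-30,0,0],"rotation": [0,0,0],"fingers": 20}
    - {"travel": [-60,0,0],"rotation": [0,0,0],"fingers": 20}
    - {"travel": [-92,0,0],"rotation": [0,0,0],"fingers": 20}
    - {"travel": [-92,0,40],"rotation": [0,0,0],"fingers": 20}
    - {"travel": [-92,0,80],"rotation": [0,0,0],"fingers": 20}
    - {"travel": [-92,0,80],"rotation": [0,0,0],"fingers": 20}

```text
clock: 12.78
tool_pos: [0.4098, -0.0064, 0.1339]
orientation: [0.0, 1.0, -0.012, 0.007]
ft_force: [2.6, -0.8, -3.3]
finger_gap: 0.0261
grasp_force: 50.0
```

```bash
python3 - <<'E'
from h import *
o=get_obs();print(o['clock'],o['tool_pos'],o['ft_force'],o['finger_gap'])
f=grab('scene');g=grab('top')
c=cv2.resize(g['frame'][180:312,205:405],(600,396),interpolation=cv2.INTER_CUBIC)
d=cv2.resize(f['frame'][190:240,205:355],(600,200),interpolation=cv2.INTER_CUBIC)
cv2.imwrite('pics/c7.png',np.vstack([c,d]))
E
```

```text
12.7833 [ 0.40978806 -0.00644319  0.13386704] [ 2.64841705 -0.83463338 -3.34928493] 0.026073669193163534
```

View pics/c7.png

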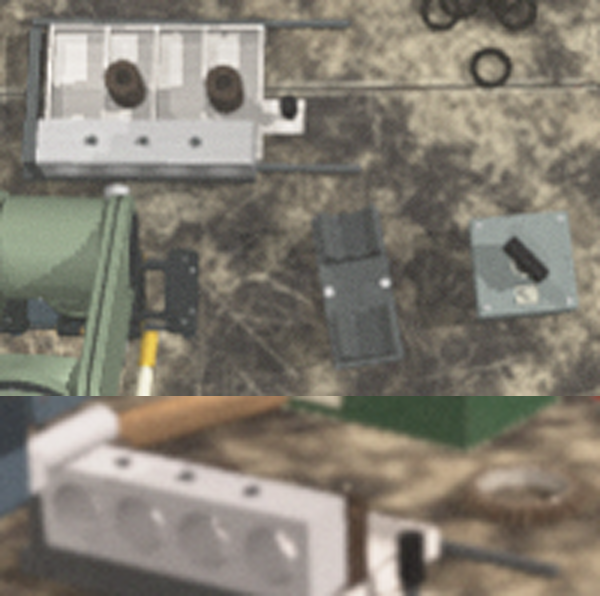

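Both bushes stand upright in bays 1 and 3 (top crop at (125,83) and (224,88)). All bores are empty and the tray is home. Now the drift goes back to the rest.

Emit:
apply_moves:
  motion:
    - {"travel": [36,-40,0],"rotation": [0,0,5],"fingers": 20}
    - {"travel": [36,-80,0],"rotation": [0,0,9],"fingers": 20}
    - {"travel": [36,-120,0],"rotation": [0,0,9],"fingers": 20}
    - {"travel": [36,-160,0],"rotation": [0,0,9],"fingers": 20}
    - {"travel": [36,-200,0],"rotation": [0,0,9],"fingers": 20}
    - {"travel": [36,-233,0],"rotation": [0,0,9],"fingers": 20}
    - {"travel": [36,-233,0],"rotation": [0,0,9],"fingers": 20}
    - {"travel": [36,-233,0],"rotation": [0,0,9],"fingers": 20}

```text
clock: 13.55
tool_pos: [0.4404, -0.2404, 0.1257]
orientation: [-0.001, 0.998, 0.065, -0.002]
ft_force: [-0.9, 1.2, -5.4]
finger_gap: 0.0258
grasp_force: 50.0
```

```bash
python3 - <<'E'
from h import *
o=get_obs();print(o['clock'],o['tool_pos'],o['orientation'],o['ft_force'],o['finger_gap'])
f=grab('wrist','w8.png')
E
```

```text
13.55 [ 0.44037429 -0.24041798  0.12571017] [-0.00130588  0.99787771  0.06507581 -0.00187394] [-0.90919814  1.23175604 -5.37394126] 0.02576763110194699
```

View pics/w8.png

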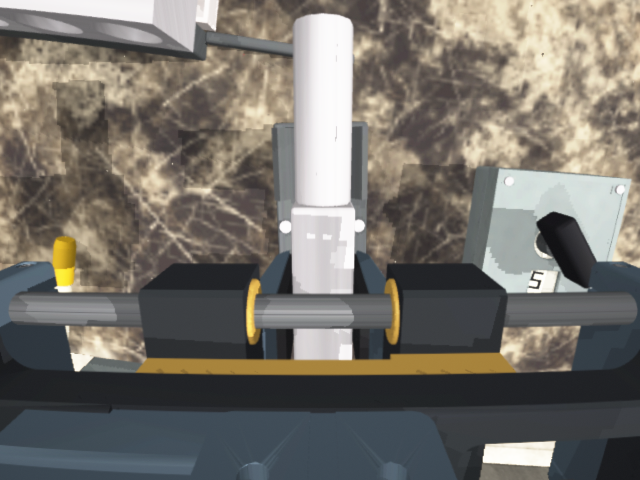

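The drift is centred over the rest (screws at x=286 and 359, drift at 323). Lowering it and letting go.

Emit:
apply_moves:
  motion:
    - {"travel": [5,1,-30],"rotation": [0,0,0],"fingers": 20}
    - {"travel": [5,1,-60],"rotation": [0,0,0],"fingers": 20}
    - {"travel": [5,1,-76],"rotation": [0,0,0],"fingers": 20}
    - {"travel": [5,1,-84],"rotation": [0,0,0],"fingers": 20}
    - {"travel": [5,1,-89],"rotation": [0,0,0],"fingers": 20}
    - {"travel": [5,1,-89],"rotation": [0,0,0],"fingers": 20}

```text
clock: 14.1
tool_pos: [0.4462, -0.2371, 0.0382]
orientation: [-0.001, 0.998, 0.068, -0.001]
ft_force: [0.9, -0.1, -4.6]
finger_gap: 0.0261
grasp_force: 50.0
```

Emit:
apply_moves:
  motion:
    - {"travel": [0,-1,-3],"rotation": [0,0,0],"fingers": 20}
    - {"travel": [0,-1,-3],"rotation": [0,0,0],"fingers": 20}
    - {"travel": [0,-1,-3],"rotation": [0,0,0],"fingers": 20}

```text
clock: 14.35
tool_pos: [0.4471, -0.2395, 0.0367]
orientation: [0.0, 0.998, 0.067, 0.001]
ft_force: [-0.5, -0.3, -3.9]
finger_gap: 0.0256
grasp_force: 50.0
```

Emit:
apply_moves:
  motion:
    - {"travel": [0,0,0],"rotation": [0,0,0],"fingers": 55}
    - {"travel": [0,0,0],"rotation": [0,0,0],"fingers": 60}
    - {"travel": [0,0,0],"rotation": [0,0,0],"fingers": 60}
    - {"travel": [0,0,30],"rotation": [0,0,0],"fingers": 60}
    - {"travel": [0,0,70],"rotation": [0,0,0],"fingers": 60}
    - {"travel": [0,0,110],"rotation": [0,0,0],"fingers": 60}
    - {"travel": [0,0,140],"rotation": [0,0,0],"fingers": 60}
    - {"travel": [0,0,140],"rotation": [0,0,0],"fingers": 60}

```text
clock: 15.02
tool_pos: [0.4505, -0.2415, 0.1833]
orientation: [0.004, 0.998, 0.067, 0.006]
ft_force: [0.6, 0.1, 0.9]
finger_gap: 0.0602
grasp_force: 0.0
```

Emit:
apply_moves:
  motion:
    - {"travel": [178,74,0],"rotation": [0,0,45],"fingers": 50}
    - {"travel": [178,74,0],"rotation": [0,0,45],"fingers": 50}
    - {"travel": [178,74,0],"rotation": [0,0,45],"fingers": 50}
    - {"travel": [178,74,0],"rotation": [0,0,45],"fingers": 50}
    - {"travel": [178,74,0],"rotation": [0,0,45],"fingers": 50}
    - {"travel": [178,74,0],"rotation": [0,0,45],"fingers": 50}
    - {"travel": [178,74,0],"rotation": [0,0,45],"fingers": 50}
    - {"travel": [178,74,0],"rotation": [0,0,45],"fingers": 50}

```text
clock: 15.68
tool_pos: [0.625, -0.1648, 0.1754]
orientation: [-0.0, 0.896, 0.444, -0.0]
ft_force: [-0.1, -0.3, 0.0]
finger_gap: 0.0503
grasp_force: 0.0
```

Emit:
apply_moves:
  motion:
    - {"travel": [0,0,0],"rotation": [0,0,37],"fingers": 50}
    - {"travel": [0,0,0],"rotation": [0,0,37],"fingers": 50}
    - {"travel": [0,0,0],"rotation": [0,0,37],"fingers": 50}
    - {"travel": [0,0,0],"rotation": [0,0,37],"fingers": 50}
    - {"travel": [0,0,0],"rotation": [0,0,37],"fingers": 50}
    - {"travel": [0,0,0],"rotation": [0,0,37],"fingers": 50}
    - {"travel": [0,0,0],"rotation": [0,0,37],"fingers": 50}

```text
clock: 16.27
tool_pos: [0.6244, -0.1655, 0.1761]
orientation: [0.0, 0.71, 0.704, 0.0]
ft_force: [0.2, 0.3, -0.8]
finger_gap: 0.0499
grasp_force: 0.0
```

```bash
python3 - <<'E'
from h import *
f=grab('wrist','w9.png')
k=(cv2.cvtColor(f['frame'],cv2.COLOR_BGR2GRAY)<40).astype(np.uint8)
n,l,s,c=cv2.connectedComponentsWithStats(k[100:262,260:390])
print([(s[i].tolist(),c[i].round(0)) for i in range(1,n) if s[i,4]>60]); o=get_obs();print(o['tool_pos'],o['orientation'])
print(pix(f,[[.6275,-.1665,.062],[.6275,-.1665,.046]]))
E
```

```text
[([93, 44, 15, 22, 133], array([102.,  56.])), ([57, 121, 23, 27, 485], array([ 67., 135.])), ([115, 155, 10, 7, 61], array([119., 158.]))]
[ 0.62444156 -0.16548268  0.17608475] [1.14101060e-04 7.10361923e-01 7.03836568e-01 1.07738647e-04]
[[325.70446095 233.62627642]
 [325.54454262 229.23139404]]
```

Emit:
apply_moves:
  motion:
    - {"travel": [3,-1,-40],"rotation": [0,0,0],"fingers": 50}
    - {"travel": [3,-1,-80],"rotation": [0,0,0],"fingers": 50}
    - {"travel": [3,-1,-110],"rotation": [0,0,0],"fingers": 50}
    - {"travel": [3,-1,-135],"rotation": [0,0,0],"fingers": 50}
    - {"travel": [3,-1,-135],"rotation": [0,0,0],"fingers": 12}
    - {"travel": [3,-1,-135],"rotation": [0,0,0],"fingers": 12}
    - {"travel": [3,-1,-135],"rotation": [0,0,0],"fingers": 12}
    - {"travel": [3,-1,-135],"rotation": [0,0,0],"fingers": 12}
  newtons: 20

```text
clock: 16.98
tool_pos: [0.6293, -0.1668, 0.0435]
orientation: [0.002, 0.709, 0.705, 0.001]
ft_force: [0.4, -0.1, 0.0]
finger_gap: 0.0265
grasp_force: 0.0
```

Emit:
apply_moves:
  motion:
    - {"travel": [0,0,0],"rotation": [0,0,0],"fingers": 12}
    - {"travel": [0,0,0],"rotation": [0,0,0],"fingers": 12}
    - {"travel": [0,0,0],"rotation": [0,0,0],"fingers": 12}

```text
clock: 17.23
tool_pos: [0.6289, -0.1667, 0.0432]
orientation: [0.002, 0.709, 0.705, 0.001]
ft_force: [-0.7, 0.3, 6.5]
finger_gap: 0.019
grasp_force: 20.0
```

Emit:
apply_moves:
  motion:
    - {"travel": [0,-3,0],"rotation": [0,0,0],"fingers": 12}
    - {"travel": [0,-8,0],"rotation": [0,0,0],"fingers": 12}
    - {"travel": [0,-13,0],"rotation": [0,0,0],"fingers": 12}
    - {"travel": [0,-18,0],"rotation": [0,0,0],"fingers": 12}
    - {"travel": [0,-23,0],"rotation": [0,0,0],"fingers": 12}
    - {"travel": [-1,-28,0],"rotation": [0,0,0],"fingers": 12}
    - {"travel": [-1,-33,0],"rotation": [0,0,0],"fingers": 12}
    - {"travel": [-1,-38,0],"rotation": [0,0,0],"fingers": 12}

```text
clock: 17.9
tool_pos: [0.628, -0.2042, 0.0433]
orientation: [0.001, 0.709, 0.705, 0.001]
ft_force: [-0.7, 2.2, 6.4]
finger_gap: 0.0195
grasp_force: 20.0
```

Emit:
apply_moves:
  motion:
    - {"travel": [0,-5,0],"rotation": [0,0,0],"fingers": 12}
    - {"travel": [0,-10,0],"rotation": [0,0,0],"fingers": 12}
    - {"travel": [0,-15,0],"rotation": [0,0,0],"fingers": 12}
    - {"travel": [0,-20,0],"rotation": [0,0,0],"fingers": 12}
    - {"travel": [-1,-25,0],"rotation": [0,0,0],"fingers": 12}
    - {"travel": [-1,-29,0],"rotation": [0,0,0],"fingers": 12}
    - {"travel": [-1,-31,0],"rotation": [0,0,0],"fingers": 12}
    - {"travel": [-1,-31,0],"rotation": [0,0,0],"fingers": 12}

```text
clock: 18.57
tool_pos: [0.6273, -0.2361, 0.0433]
orientation: [0.002, 0.709, 0.705, 0.001]
ft_force: [0.4, -0.2, 5.3]
finger_gap: 0.0193
grasp_force: 20.0
```

Emit:
apply_moves:
  motion:
    - {"travel": [0,-2,0],"rotation": [0,0,0],"fingers": 12}
    - {"travel": [0,-4,0],"rotation": [0,0,0],"fingers": 12}
    - {"travel": [0,-5,0],"rotation": [0,0,0],"fingers": 12}
    - {"travel": [0,-5,0],"rotation": [0,0,0],"fingers": 12}

```text
clock: 18.9
tool_pos: [0.6272, -0.2367, 0.0433]
orientation: [-0.001, 0.71, 0.704, 0.003]
ft_force: [1.3, 11.1, 8.7]
finger_gap: 0.0192
grasp_force: 20.0
```

Emit:
apply_moves:
  motion:
    - {"travel": [0,3,0],"rotation": [0,0,0],"fingers": 50}
    - {"travel": [0,3,0],"rotation": [0,0,0],"fingers": 50}
    - {"travel": [0,3,0],"rotation": [0,0,0],"fingers": 50}
    - {"travel": [0,3,0],"rotation": [0,0,0],"fingers": 50}
    - {"travel": [0,3,40],"rotation": [0,0,0],"fingers": 70}
    - {"travel": [0,3,80],"rotation": [0,0,0],"fingers": 70}
    - {"travel": [0,3,120],"rotation": [0,0,0],"fingers": 70}
    - {"travel": [0,3,150],"rotation": [0,0,0],"fingers": 70}

```text
clock: 19.57
tool_pos: [0.6262, -0.2381, 0.1944]
orientation: [0.002, 0.709, 0.705, 0.001]
ft_force: [1.8, -0.8, 0.8]
finger_gap: 0.0687
grasp_force: 0.0
```

Emit:
apply_moves:
  motion:
    - {"travel": [-206,-172,-10],"rotation": [0,0,-45],"fingers": 70}
    - {"travel": [-206,-172,-10],"rotation": [0,0,-45],"fingers": 70}
    - {"travel": [-206,-172,-10],"rotation": [0,0,-45],"fingers": 70}
    - {"travel": [-206,-172,-10],"rotation": [0,0,-45],"fingers": 70}
    - {"travel": [-206,-172,-10],"rotation": [0,0,-45],"fingers": 70}
    - {"travel": [-206,-172,-10],"rotation": [0,0,-45],"fingers": 70}
    - {"travel": [-206,-172,-10],"rotation": [0,0,-45],"fingers": 70}
    - {"travel": [-206,-172,-10],"rotation": [0,0,-45],"fingers": 70}

```text
clock: 20.23
tool_pos: [0.4159, -0.4121, 0.1808]
orientation: [-0.0, 0.926, 0.377, -0.001]
ft_force: [0.3, 0.4, -0.4]
finger_gap: 0.0702
grasp_force: 0.0
```

Emit:
apply_moves:
  motion:
    - {"travel": [0,0,0],"rotation": [0,0,-40],"fingers": 70}
    - {"travel": [0,0,0],"rotation": [0,0,-40],"fingers": 70}
    - {"travel": [0,0,0],"rotation": [0,0,-40],"fingers": 70}
    - {"travel": [0,0,0],"rotation": [0,0,-40],"fingers": 70}
    - {"travel": [0,0,0],"rotation": [0,0,-40],"fingers": 70}
    - {"travel": [0,0,0],"rotation": [0,0,-40],"fingers": 70}
    - {"travel": [0,0,0],"rotation": [0,0,-40],"fingers": 70}

```text
clock: 20.82
tool_pos: [0.4203, -0.4089, 0.1808]
orientation: [-0.0, 0.999, 0.041, 0.0]
ft_force: [-1.2, -0.5, -0.4]
finger_gap: 0.0699
grasp_force: 0.0
```

```bash
python3 - <<'E'
from h import *
o=get_obs();print(o['clock'],o['tool_pos'],o['orientation'],o['q'])
f=grab('wrist','w10.png');g=grab('top','t10.png')
a=cv2.resize(f['frame'][120:300,200:440],(600,450),interpolation=cv2.INTER_CUBIC)
b=cv2.resize(g['frame'][180:230,205:405],(600,150),interpolation=cv2.INTER_CUBIC)
cv2.imwrite('pics/c10.png',np.vstack([a,b]))
E
```

```text
20.8167 [ 0.42027525 -0.40887334  0.18082029] [-1.09212578e-04  9.99165118e-01  4.08539953e-02  7.91628372e-05] [-7.91412951e-01  3.59521879e-01  1.59049369e+00  2.84312340e-04
  1.19163203e+00  6.97547395e-01]
```

View pics/c10.png

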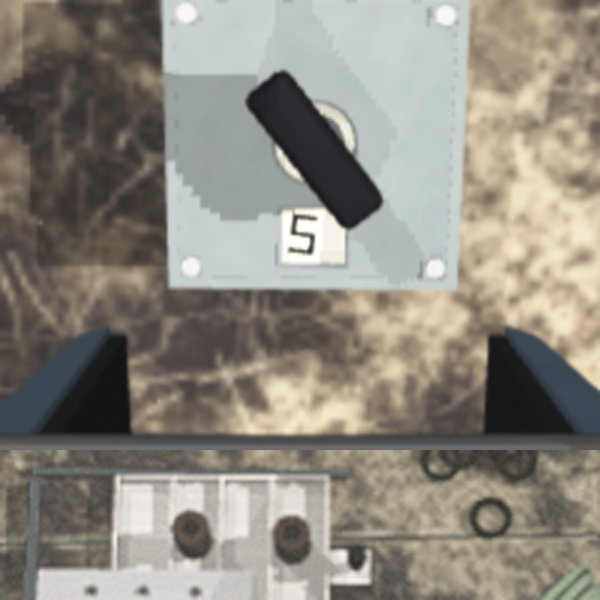

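The window shows a "5", a little left of centre, at about crop (302,235). The knob bar runs from (265,87) to (365,213), roughly 38° to the counter, so the drum is near 218°. The target is 90°, about 128° clockwise. The tray is out with both bushes in it.

```bash
python3 - <<'E'
from h import *
f=grab('wrist')
T=lambda p:(200+(p[0]-.75)/2.5,120+(p[1]-.75)/2.5)
a=world(f,[T((265,87)),T((365,213))],.074);print(a.round(4),a.mean(0).round(4),np.degrees(np.arctan2(*(a[0]-a[1])[[1,0]])))
s=world(f,[T(p) for p in((186,14),(445,16),(435,268),(191,267))],.043);print(s.round(4),s.mean(0).round(4))
for i,j in((0,3),(1,2)):print(np.degrees(np.arctan2(*(s[i]-s[j])[[1,0]])))
for i,j in((0,1),(3,2)):print(np.degrees(np.arctan2(*(s[i]-s[j])[[1,0]]))-90)
E
```

```text
[[ 0.4801 -0.391   0.074 ]
 [ 0.445  -0.4242  0.074 ]] [ 0.4626 -0.4076  0.074 ] 43.447420506936645
[[ 0.5005 -0.3623  0.043 ]
 [ 0.507  -0.4462  0.043 ]
 [ 0.4233 -0.4525  0.043 ]
 [ 0.4166 -0.3687  0.043 ]] [ 0.4619 -0.4074  0.043 ]
4.322080756179679
4.325851925927626
4.386699071826072
4.57514080816307
```

Emit:
apply_moves:
  motion:
    - {"travel": [42,1,0],"rotation": [0,0,39],"fingers": 50}
    - {"travel": [42,1,0],"rotation": [0,0,39],"fingers": 50}
    - {"travel": [42,1,-20],"rotation": [0,0,39],"fingers": 50}
    - {"travel": [42,1,-40],"rotation": [0,0,39],"fingers": 50}
    - {"travel": [42,1,-60],"rotation": [0,0,39],"fingers": 50}
    - {"travel": [42,1,-80],"rotation": [0,0,39],"fingers": 50}
    - {"travel": [42,1,-80],"rotation": [0,0,39],"fingers": 50}
    - {"travel": [42,1,-80],"rotation": [0,0,39],"fingers": 50}

```text
clock: 21.63
tool_pos: [0.4613, -0.4078, 0.1002]
orientation: [-0.001, 0.928, 0.372, -0.0]
ft_force: [0.1, -0.9, 0.4]
finger_gap: 0.0502
grasp_force: 0.0
```

Emit:
apply_moves:
  motion:
    - {"travel": [0,0,-20],"rotation": [0,0,0],"fingers": 50}
    - {"travel": [0,0,-40],"rotation": [0,0,0],"fingers": 50}
    - {"travel": [0,0,-47],"rotation": [0,0,0],"fingers": 50}
    - {"travel": [0,0,-47],"rotation": [0,0,0],"fingers": 10}
    - {"travel": [0,0,-47],"rotation": [0,0,0],"fingers": 10}
    - {"travel": [0,0,-47],"rotation": [0,0,0],"fingers": 10}
    - {"travel": [0,0,-47],"rotation": [0,0,0],"fingers": 10}
    - {"travel": [0,0,-47],"rotation": [0,0,0],"fingers": 10}
  newtons: 25

```text
clock: 22.3
tool_pos: [0.4622, -0.4087, 0.0551]
orientation: [0.001, 0.928, 0.372, 0.0]
ft_force: [0.6, -0.2, 0.3]
finger_gap: 0.0197
grasp_force: 0.0
```

Emit:
apply_moves:
  motion:
    - {"travel": [0,0,0],"rotation": [0,0,0],"fingers": 10}
    - {"travel": [0,0,0],"rotation": [0,0,0],"fingers": 10}
    - {"travel": [0,0,0],"rotation": [0,0,0],"fingers": 10}

```text
clock: 22.55
tool_pos: [0.4615, -0.4082, 0.0549]
orientation: [0.0, 0.928, 0.372, 0.0]
ft_force: [-1.9, 1.0, 5.4]
finger_gap: 0.0158
grasp_force: 25.0
```

Gripped (15.8 mm). Turning clockwise 129° in two legs.

Emit:
apply_moves:
  motion:
    - {"travel": [0,0,0],"rotation": [0,0,-6],"fingers": 10}
    - {"travel": [0,0,0],"rotation": [0,0,-12],"fingers": 10}
    - {"travel": [0,0,0],"rotation": [0,0,-18],"fingers": 10}
    - {"travel": [0,0,0],"rotation": [0,0,-24],"fingers": 10}
    - {"travel": [0,0,0],"rotation": [0,0,-30],"fingers": 10}
    - {"travel": [0,0,0],"rotation": [0,0,-36],"fingers": 10}
    - {"travel": [0,0,0],"rotation": [0,0,-42],"fingers": 10}
    - {"travel": [0,0,0],"rotation": [0,0,-48],"fingers": 10}

```text
clock: 23.22
tool_pos: [0.4613, -0.4078, 0.0549]
orientation: [-0.0, 0.999, -0.04, -0.0]
ft_force: [-2.2, 2.4, 5.5]
finger_gap: 0.016
grasp_force: 25.0
```

Emit:
apply_moves:
  motion:
    - {"travel": [0,0,0],"rotation": [0,0,-6],"fingers": 10}
    - {"travel": [0,0,0],"rotation": [0,0,-12],"fingers": 10}
    - {"travel": [0,0,0],"rotation": [0,0,-18],"fingers": 10}
    - {"travel": [0,0,0],"rotation": [0,0,-24],"fingers": 10}
    - {"travel": [0,0,0],"rotation": [0,0,-30],"fingers": 10}
    - {"travel": [0,0,0],"rotation": [0,0,-36],"fingers": 10}
    - {"travel": [0,0,0],"rotation": [0,0,-42],"fingers": 10}
    - {"travel": [0,0,0],"rotation": [0,0,-48],"fingers": 10}

```text
clock: 23.88
tool_pos: [0.4615, -0.4075, 0.0549]
orientation: [-0.0, 0.896, -0.443, -0.0]
ft_force: [-1.3, 4.1, 6.2]
finger_gap: 0.0157
grasp_force: 25.0
```

Emit:
apply_moves:
  motion:
    - {"travel": [0,0,0],"rotation": [0,0,-6],"fingers": 10}
    - {"travel": [0,0,0],"rotation": [0,0,-12],"fingers": 10}
    - {"travel": [0,0,0],"rotation": [0,0,-18],"fingers": 10}
    - {"travel": [0,0,0],"rotation": [0,0,-24],"fingers": 10}
    - {"travel": [0,0,0],"rotation": [0,0,-30],"fingers": 10}
    - {"travel": [0,0,0],"rotation": [0,0,-33],"fingers": 10}
    - {"travel": [0,0,0],"rotation": [0,0,-33],"fingers": 10}
    - {"travel": [0,0,0],"rotation": [0,0,-33],"fingers": 10}

```text
clock: 24.55
tool_pos: [0.4618, -0.4073, 0.0549]
orientation: [-0.001, 0.735, -0.678, -0.0]
ft_force: [-1.9, 4.4, 7.1]
finger_gap: 0.016
grasp_force: 25.0
```

```bash
python3 - <<'E'
from h import *
from scipy.spatial.transform import Rotation as Ro
o=get_obs();w,x,y,z=o['orientation'];M=Ro.from_quat([x,y,z,w]).as_matrix()
print(o['clock'],o['tool_pos'],np.degrees(np.arctan2(M[1,0],M[0,0])),o['ft_force'],o['moment'],o['finger_gap'],o['q'])
E
```

```text
24.55 [ 0.46179043 -0.40734203  0.0549006 ] -85.35576409779944 [-1.93174949  4.38957169  7.0745393 ] [ 0.67997806  0.34825443 -0.0365524 ] 0.016005137240297763 [-7.42204499e-01  5.16685322e-01  1.67868804e+00  1.56985195e-03
  9.46905017e-01  2.31741373e+00]
```

Emit:
apply_moves:
  motion:
    - {"travel": [0,0,0],"rotation": [0,0,0],"fingers": 50}
    - {"travel": [0,0,0],"rotation": [0,0,0],"fingers": 50}
    - {"travel": [0,0,0],"rotation": [0,0,0],"fingers": 50}
    - {"travel": [0,0,0],"rotation": [0,0,0],"fingers": 50}
    - {"travel": [0,0,40],"rotation": [0,0,0],"fingers": 50}
    - {"travel": [0,0,80],"rotation": [0,0,0],"fingers": 50}
    - {"travel": [0,0,120],"rotation": [0,0,0],"fingers": 50}
    - {"travel": [0,0,150],"rotation": [0,0,0],"fingers": 50}

```text
clock: 25.22
tool_pos: [0.4622, -0.409, 0.2074]
orientation: [0.0, 0.735, -0.678, 0.002]
ft_force: [0.1, 0.0, 0.5]
finger_gap: 0.0499
grasp_force: 0.0
```

Emit:
apply_moves:
  motion:
    - {"travel": [-112,57,20],"rotation": [0,0,45],"fingers": 50}
    - {"travel": [-112,57,20],"rotation": [0,0,45],"fingers": 50}
    - {"travel": [-112,57,20],"rotation": [0,0,45],"fingers": 50}
    - {"travel": [-112,57,20],"rotation": [0,0,45],"fingers": 50}
    - {"travel": [-112,57,20],"rotation": [0,0,45],"fingers": 50}
    - {"travel": [-112,57,20],"rotation": [0,0,45],"fingers": 50}
    - {"travel": [-112,57,20],"rotation": [0,0,45],"fingers": 50}

```text
clock: 25.8
tool_pos: [0.3493, -0.3513, 0.2242]
orientation: [0.0, 0.939, -0.343, 0.0]
ft_force: [0.0, -0.1, -0.2]
finger_gap: 0.0501
grasp_force: 0.0
```

Emit:
apply_moves:
  motion:
    - {"travel": [0,0,0],"rotation": [0,0,45],"fingers": 50}
    - {"travel": [0,0,0],"rotation": [0,0,45],"fingers": 50}
    - {"travel": [0,0,0],"rotation": [0,0,45],"fingers": 50}
    - {"travel": [0,0,0],"rotation": [0,0,45],"fingers": 50}
    - {"travel": [0,0,0],"rotation": [0,0,45],"fingers": 50}
    - {"travel": [0,0,0],"rotation": [0,0,45],"fingers": 50}
    - {"travel": [0,0,0],"rotation": [0,0,45],"fingers": 50}

```text
clock: 26.38
tool_pos: [0.3496, -0.3514, 0.2238]
orientation: [0.0, 0.999, 0.043, -0.0]
ft_force: [-0.0, 0.2, 0.4]
finger_gap: 0.0497
grasp_force: 0.0
```

```bash
python3 - <<'E'
from h import *
o=get_obs();print(o['clock'],o['tool_pos'],o['ft_force'])
f=grab('wrist','w12.png');g=grab('top','t12.png')
b=cv2.resize(g['frame'][180:230,205:405],(640,160),interpolation=cv2.INTER_CUBIC)
cv2.imwrite('pics/c12.png',np.vstack([f['frame'][:320],b]))
E
```

```text
26.3833 [ 0.3495638  -0.35137733  0.22381824] [-0.02582825  0.2062381   0.39225053]
```

View pics/c12.png

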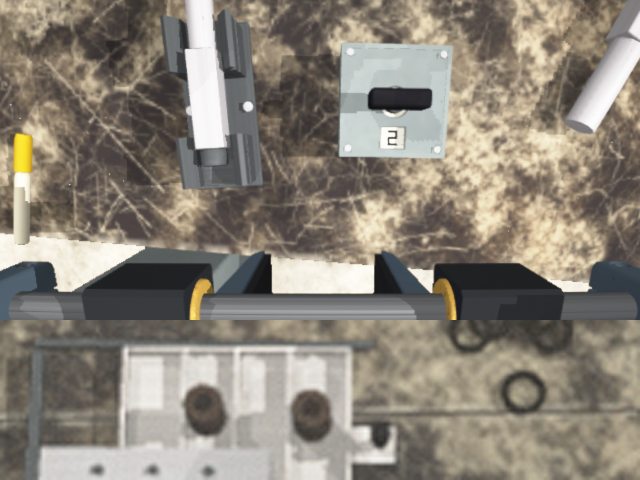

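The window shows a centred "2" at (392,138). The drift lies in both saddles at (205,100), and the tray is out with both bushes in it (bottom crop, (205,410) and (310,413)). Handing in.

```bash
python3 -c "
from h import *
f=grab('wrist');p=world(f,[(205,50),(211,150)],.062);s=world(f,[(190,112),(248,106)],.01);print(p.round(4),p.mean(0).round(4),s.mean(0).round(4))
print(job.sign_off())"
```

```text
[[ 0.489  -0.2398  0.062 ]
 [ 0.4058 -0.2467  0.062 ]] [ 0.4474 -0.2433  0.062 ] [ 0.4453 -0.2385  0.01  ]
the job is handed in; nothing more can be done
None
```

The job is handed in: two bushes driven out into the tray, the tray pulled out to its stop, the drift back in its rest, and the counter showing 2; the sign-off returned no verdict, so I don't know the result.

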